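# Set up a shot service in the table row

## Robot

A 7-joint arm with a two-finger parallel gripper is mounted at the origin on the work surface; the furniture and walls round the work are solid. World frame = base frame: x ahead of the robot, y to its left, z up, the work surface at z = 0. Lengths are in m, angles in rad, forces in N, time in s.
With the tool pointing down it reaches from about 0.4 to 0.85 m from the base axis. Payload 10.4 kg.
Tool frame: the origin (TCP) lies on the centre line of the jaws, within the pads' length; the fingertips stand 17 mm ahead of it and the grasp point (between the pads) lies 2 mm behind it; z points along the fingers, y is the line along which they close (so a half turn about z gives the same grasp; the last joint's range is limited). The gripper opens to 85 mm and grips with 20 to 120 N. Pads are 22 mm wide; open, the fingers measure 114 mm over their backs; the gripper's body (76 mm by 85 mm) begins 54 mm behind the grasp point. The pads swing forward as they close: fully open they stand 13 mm farther back than shut.
Start: joints at [1.13, 0.332, -0.065, 1.46, 0.022, 1.35, -0.088], TCP at [0.254, -0.571, 0.248] pointing down, gripper open.
Joint ranges: [-2.6, 2.6], [-0.5, 2.12], [-1.47, 1.34], [0.16, 2.42], [-1.27, 4.41], [0.06, 2.06], [-2.6, 2.6]. Speed limits (rad/s): [2.22, 2.22, 2.79, 2.79, 3.14, 3.14, 3.14].

## Interface

Orientations are given as a unit quaternion [x, y, z, w].
In Python, from workcell import sensors, imaging, order, spotter gives the robot as it stands. The module is installed in compiled form; this text tells all that it offers.
- The arm moves only by the shell command python3 -m inch 'ROWS' [FORCE]. ROWS is JSON, a list that holds one entry, the list of rows, each a list of 7 numbers: the shift along the tool's x, y, z in m, then the turn, a rotation vector about the tool's x, y, z in rad, then the closure, from -1 (fully open) to 1 (shut). In form: [[[x, y, z, ax, ay, az, hand], ...]]. A call has 1 to 10 rows; each row is the pose to reach, as a shift and turn from the pose commanded when the call began, along the tool's axes at that moment; what a row does not reach only later rows make up. A row lasts 1/10 s, in which the tool goes at most 50 mm and 8.59 degrees, less where a joint would pass 70% of its speed; a pose out of reach is approached as far as the arm can. A call with a gripper value outside its range is refused whole. The fingers move at their own pace and stop on an object; FORCE is the grip in N (left out, the last holds). Time passes only in rows, so rows that repeat a pose let the fingers close. It gives the time, the measured TCP pose, the force, the opening and the grip force at its end, in the units of the state.
- sensors.get_obs(): the state, without advancing time (a new reading comes with each control period).
- imaging.camera(name): name is "side" or "top"; returns the picture (480x640x3 uint8, blue, green, red); there is no depth.
- imaging.calibration(name): a dict with "mtx" (3x3 intrinsics, pixels), "D" ([k1, k2, p1, p2, k3] as OpenCV has them; the pictures are not rectified), "R" (3x3) and "t" (3): a world point X has camera coordinates R X + t. Camera axes: x right, y down, z forward; pixel columns grow to the right and rows downward; lengths in m; the calibration is good to about 2 mm. A picture is of the moment at which its call begins. calibration takes no time and is no camera call.
- order.hand_in(): hands the job in; it is judged then, once.
Trained networks look in the newest picture that a camera, given by its name, has taken for a name from the list of things; names that differ only in an ending like _2 or _b are one class to them, and where a whole thing is asked for, a point or a joint stands for the part that bears it (a point fixed in the world has none). Each returns a list of dicts, best first, with "conf" (0 to 1); they miss things now and then, are a little off and sometimes report something else, mostly with a low value. They report only what shows in the picture. A call takes as long as a camera call. They do not tell look-alikes from the thing itself.
- spotter.look_for(label, camera): "pixel" ([column, row] in pixels, amid what is visible of it).
The state is a dict: "clock": time; "joint_pos": joint angles; "joint_velocities": joint speeds; "tau": joint torques, N m; "position": TCP position; "ee_rot": TCP orientation; "ft_force": force on the tool from outside, world axes, zero at the start; "torque": the same for the moment, N m; "grip_width": opening from 0.0 (shut) to 1.0 (fully open); "grasp_force": force on a finger pad.
Only numpy, scipy, OpenCV 4.12 (cv2) and the standard library are available. Lean on these libraries where they do the work, as an engineer would, in place of code of your own. Each camera call takes 0.05 s, during which the arm holds its last target. There are 200 camera calls.

## Task

Get the table ready for a shot: lift the tealight off the coaster that stands in the row between the pepper mill and the toothpick pot and put it in the middle of the spare coaster, then stand the shot glass upright in the middle of the freed coaster. Stand the salt shaker upright exactly halfway between that coaster's centre and the pepper mill, and put the lime exactly halfway between that coaster's centre and the toothpick pot, both in line with the row. Leave the pepper mill and the toothpick pot standing where they are and do not tip the glass or the salt shaker over.

Things in the scene. Friction and masses are not known exactly. Their poses are not given: they have to be found in the camera images.
- row_coaster: Square cork-backed coaster, dark teal top, 94 x 94 x 9 mm, fixed, in the middle of the row; the tealight is on it at the start. Origin: centre of its underside, on the table top (z = 0). Its y axis runs along the row: the mill and the pot stand on it, one on either side (which is which varies), each 200 mm from its centre. Its x axis points away from the robot.
- spare_coaster: Square cork-backed coaster with a dark red top, 94 x 94 x 9 mm, fixed to the table, lying empty on its own at the far left or far right of the table. Origin: centre of its underside, on the table top.
- pepper_mill: Turned brown wooden pepper mill at one end of the row, 58 mm in diameter, 163 mm tall, loose, to be left where it stands. Origin: centre of its underside.
- toothpick_pot: Green toothpick pot at the other end of the row, 38 mm in diameter, 49 mm tall (72 mm with the toothpicks), loose, to be left where it stands. Origin: centre of its underside.
- tealight: Tealight candle in a metal cup, 38 mm in diameter, 17 mm tall with its wick (the cup is 14 mm tall), 14 g. Stands on the row coaster at the start. Origin: centre of its underside; z up.
- shot_glass: Small clear shot glass (not the waisted metal jigger, 84 mm tall, nor the larger round tumbler, which are bystanders), open at the top, 49 mm in diameter at the rim, 42 mm at the foot, 59 mm tall, 90 g. Stands on the table, to the left or the right. Origin: centre of its underside; z up.
- salt_shaker: Clear salt shaker with a rounded metal cap, 44 mm in diameter up to 66 mm height, the cap above it 34 mm in diameter, 90 mm tall, 100 g. Stands on the table, to the left or the right. Origin: centre of its underside; z up.
- lime_center (a point): Centre of the green lime, which is 53 x 46 mm across and 48 mm tall, 52 g, so the centre is 24 mm above the table. It lies on the table at the far left or far right. Axes turn with the lime; its x axis is the 53 mm one, its y axis the 46 mm one.
Not all that is in view belongs to the job. What is shaped like the salt_shaker but purple is not meant. Of the things that look like the part that bears lime_center, the smaller one is meant.

How it is judged:
By the outcome, as a careful person would: the job done as asked, in the order asked, and still so for the second after the job is handed in, with the robot touching nothing.
It also fails if it takes over 104 s, if anything falls off the work surface, if the arm or the gripper's body presses on something with over 40 N, if the wrist force passes 120 N, or if a joint passes its speed limit or range.

## Working session

There is one attempt and no reset: what is moved stays moved. The work goes in short steps, Python scripts to look and compute and a shell command to move; the robot and the scene stay as the last step left them, time stands still between calls to the robot, and variables do not carry over. Pictures are saved under pics/ and viewed, at most 14 in all, crops included, and the job is handed in when it is done.

```bash
mkdir -p pics; cat > h.py <<'E'
import numpy as np, cv2
from workcell import sensors, imaging, order, spotter
from scipy.spatial.transform import Rotation as Ro
def cal(n):
    c=imaging.calibration(n); return [np.array(c[k],float) for k in("mtx","D","R","t")]
def plane(px,z,n):
    K,D,R,t=cal(n); u=cv2.undistortPoints(np.array(px,float).reshape(-1,1,2),K,D).reshape(-1,2)
    o=-R.T@t; d=np.c_[u,np.ones(len(u))]@R; return o+d*((z-o[2])/d[:,2])[:,None]
def proj(X,n):
    K,D,R,t=cal(n); return cv2.projectPoints(np.array(X,float).reshape(-1,1,3),cv2.Rodrigues(R)[0],t,K,D)[0].reshape(-1,2)
def snap(n,f=None):
    im=imaging.camera(n)
    if f: cv2.imwrite('pics/'+f,im)
    return im
def go(target,yaw=None):
    o=sensors.get_obs(); r=Ro.from_quat(o['ee_rot']); return r.inv().apply(np.array(target)-o['position'])
E
python3 - <<'E'
from h import *
np.set_printoptions(precision=4,suppress=True)
for n in("top","side"):
    snap(n,n+'0.png')
    K,D,R,t=cal(n); print(n,'cam at',-R.T@t)
H=dict(row_coaster=.009,spare_coaster=.009,pepper_mill=.08,toothpick_pot=.035,tealight=.016,shot_glass=.03,salt_shaker=.045,lime_center=.024)
for k,z in H.items():
    for n in("top","side"):
        for d in spotter.look_for(k,n): print(k,n,np.round(d['pixel'],1),round(d['conf'],2),plane(d['pixel'],z,n)[0][:2])
o=sensors.get_obs();print(o['clock'],o['position'],Ro.from_quat(o['ee_rot']).as_matrix(),o['grip_width'])
E
```

```text
top cam at [ 0.2296 -0.0211  1.104 ]
side cam at [ 0.3596 -1.3474  1.1338]
row_coaster top [282.4 236.4] 0.69 [0.4456 0.064 ]
row_coaster side [322.1 233.3] 0.64 [0.4257 0.0523]
spare_coaster top [148.6 216.7] 0.79 [0.4881 0.4074]
spare_coaster side [334.7 171.7] 0.89 [0.4876 0.3829]
spare_coaster side [290.2 314.7] 0.5 [ 0.3257 -0.2723]
spare_coaster side [321.4 232.4] 0.38 [0.4239 0.0567]
pepper_mill top [357.9 222.8] 0.84 [ 0.4696 -0.1218]
pepper_mill side [340.2 261. ] 0.57 [ 0.4623 -0.1556]
toothpick_pot top [199.5 236.6] 0.8 [0.4347 0.2674]
toothpick_pot top [456.5 227.6] 0.28 [ 0.4741 -0.3741]
toothpick_pot side [320.4 185.2] 0.8 [0.4329 0.2671]
tealight top [276.6 232.8] 0.73 [0.4531 0.0785]
tealight side [330.2 227.5] 0.57 [0.451  0.0694]
shot_glass top [183.5 277.5] 0.78 [0.3326 0.3005]
shot_glass side [293.  181.4] 0.82 [0.3453 0.3033]
salt_shaker top [429.9 284.3] 0.83 [ 0.329  -0.3014]
salt_shaker top [412.7 254.8] 0.59 [ 0.4006 -0.2607]
salt_shaker side [289.4 316. ] 0.78 [ 0.3247 -0.311 ]
salt_shaker side [322.1 305.7] 0.72 [ 0.407  -0.2813]
lime_center top [457.  231.3] 0.63 [ 0.4671 -0.3787]
lime_center side [307.1 354.5] 0.6 [ 0.3636 -0.418 ]
lime_center side [350.1 339.4] 0.55 [ 0.4687 -0.3784]
0.9 [ 0.2536 -0.5713  0.2484] [[ 0.914   0.4057  0.0001]
 [ 0.4057 -0.914  -0.0001]
 [ 0.      0.0001 -1.    ]] 0.99746423434489
```

View pics/top0.png

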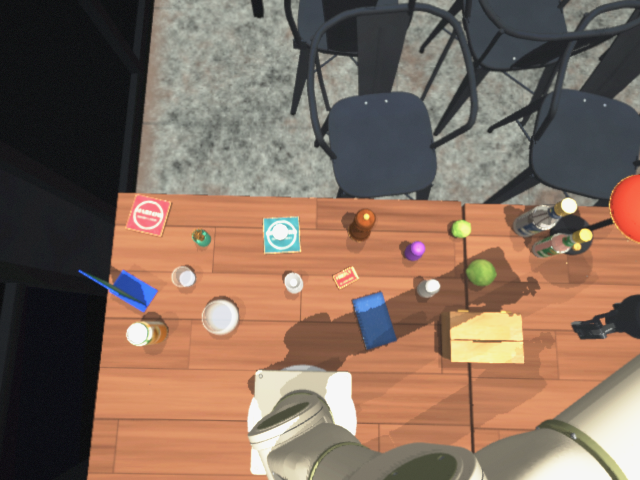

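View pics/side0.png

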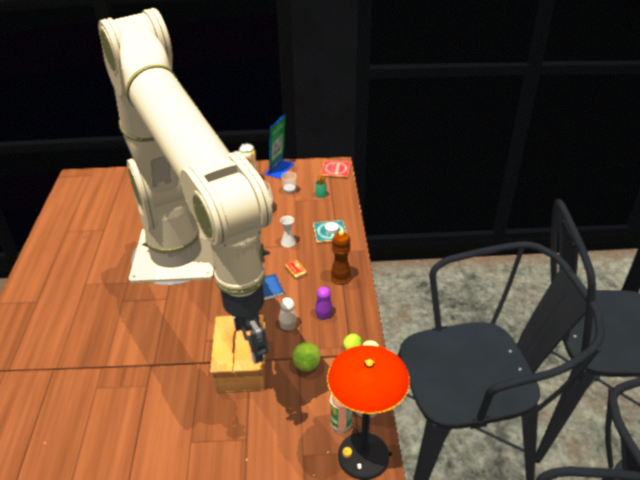

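Top view: tealight on the teal coaster (281,234), mill (361,224), pot (202,238), spare red coaster (149,215). The glass is at (184,277), the clear salt at (429,288), and the smaller lime at (460,228). The decoys are the purple shaker (415,250), the big lime (481,272), the jigger (293,283) and the tumbler (220,316). Next I'll refine the measurements.

```bash
python3 - <<'E'
from h import *
np.set_printoptions(precision=4,suppress=True)
im=cv2.imread('pics/top0.png'); hsv=cv2.cvtColor(im,cv2.COLOR_BGR2HSV)
def seg(lo,hi,box):
    m=cv2.inRange(hsv,lo,hi); k=np.zeros_like(m); x0,y0,x1,y1=box; k[y0:y1,x0:x1]=m[y0:y1,x0:x1]
    c=max(cv2.findContours(k,cv2.RETR_EXTERNAL,cv2.CHAIN_APPROX_NONE)[0],key=cv2.contourArea); return c
for nm,lo,hi,b in(("row",(75,90,40),(100,255,255),(255,205,310,265)),("spare",(165,90,60),(180,255,255),(115,185,180,245))):
    c=cv2.convexHull(seg(lo,hi,b)); P=plane(c.reshape(-1,2)+0.,.009,"top")[:,:2]
    r=cv2.minAreaRect((P*1000).astype(np.float32)); print(nm,r)
for nm,lo,hi,b,z in(("lime",(28,90,60),(50,255,255),(440,210,475,245),.024),("pot",(60,80,30),(90,255,255),(188,225,215,252),.045),("mill",(3,150,20),(14,255,255),(345,200,380,245),.08)):
    c=seg(lo,hi,b); print(nm,cv2.boundingRect(c),cv2.minAreaRect((plane(c.reshape(-1,2)+0.,z,"top")[:,:2]*1000).astype(np.float32)))
c1=cv2.resize(im[200:260,180:300],None,fx=6,fy=6,interpolation=cv2.INTER_CUBIC)
def cr(u,v,h=32): return cv2.resize(im[v-h:v+h,u-h:u+h],(390,296) if 0 else (300,300),interpolation=cv2.INTER_CUBIC)
cv2.imwrite('pics/c1.png',np.vstack([np.hstack([cr(282,236),cr(361,224),]),np.hstack([cr(202,238),cr(184,277)])]))
cv2.imwrite('pics/c2.png',np.hstack([cr(429,288),cr(460,228)]))
E
```

```text
row ((450.95703125, 67.49972534179688), (85.29714965820312, 85.10227966308594), 4.497308254241943)
spare ((493.81866455078125, 409.858642578125), (84.57123565673828, 85.10523223876953), 78.4306411743164)
lime (451, 220, 20, 18) ((474.645751953125, -387.7537536621094), (44.11433792114258, 49.18105697631836), 1.454319715499878)
pot (196, 231, 14, 15) ((427.56805419921875, 253.5442352294922), (28.349058151245117, 33.794151306152344), 63.12514114379883)
mill (349, 209, 27, 33) ((465.8959045410156, -131.05966186523438), (51.14069366455078, 82.7073745727539), 68.9186019897461)
```

View pics/c1.png

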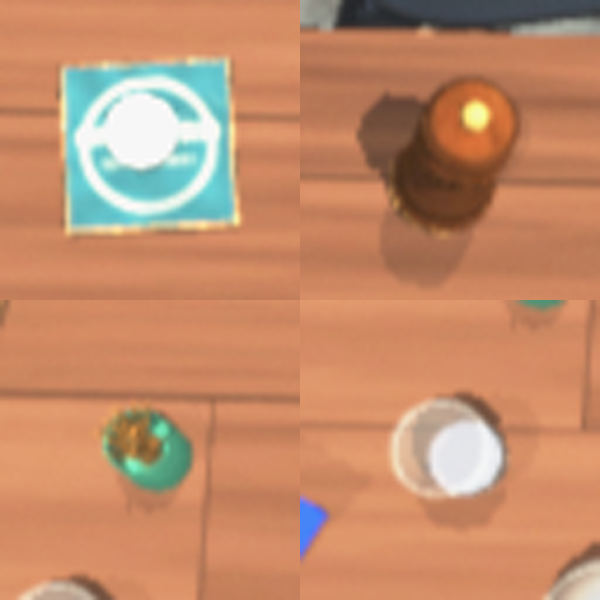

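View pics/c2.png

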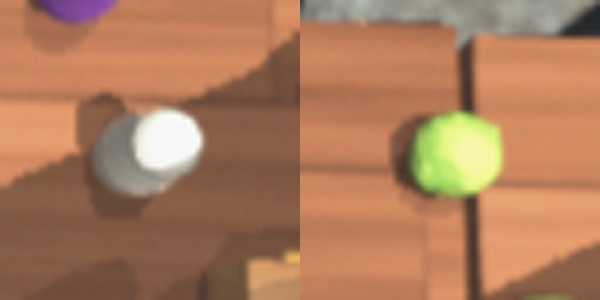

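```bash
python3 - <<'E'
from h import *
np.set_printoptions(precision=4,suppress=True)
T=lambda p,z:plane(p,z,"top")[0]
print('tealight',T((280.0,231.3),.023),'glass rim',T((182.2,276.3),.059),'salt cap',T((432.7,285.5),.08))
o=np.array([.451,.0675]);a=np.radians(4.5);y=np.array([-np.sin(a),np.cos(a)])
O=dict(pot=(o+.2*y,.019,(0,.049)),mill=(o-.2*y,.029,(0,.163)),tea=(T((280.0,231.3),.023)[:2],.019,(.009,.023)),
 glass=(T((182.2,276.3),.059)[:2],.0235,(0,.059)),salt=(T((432.7,285.5),.08)[:2],.022,(0,.066)),lime=((.4746,-.3877),.0245,(.024,)))
th=np.linspace(0,6.283,40)
for n in("top","side"):
    im=cv2.imread(f'pics/{n}0.png'); S=5; tiles=[]
    for k,(c,r,zs) in O.items():
        ctr=proj([*c,np.mean(zs)],n)[0].astype(int); h=26
        t=cv2.resize(im[ctr[1]-h:ctr[1]+h,ctr[0]-h:ctr[0]+h],(260,260),interpolation=cv2.INTER_CUBIC)
        for z in zs:
            p=proj(np.c_[c[0]+r*np.cos(th),c[1]+r*np.sin(th),0*th+z],n); p=((p-ctr+h+.5)*5).astype(int)
            cv2.polylines(t,[p],True,(255,0,255),1)
        tiles.append(t)
    cv2.imwrite(f'pics/ov_{n}.png',np.vstack([np.hstack(tiles[:3]),np.hstack(tiles[3:])]))
print({k:np.round(v[0],4) for k,v in O.items()})
E
```

```text
tealight [0.4558 0.0694 0.023 ] glass rim [0.3326 0.2951 0.059 ] salt cap [ 0.3231 -0.2987  0.08  ]
{'pot': array([0.4353, 0.2669]), 'mill': array([ 0.4667, -0.1319]), 'tea': array([0.4558, 0.0694]), 'glass': array([0.3326, 0.2951]), 'salt': array([ 0.3231, -0.2987]), 'lime': array([ 0.4746, -0.3877])}
```

View pics/ov_top.png

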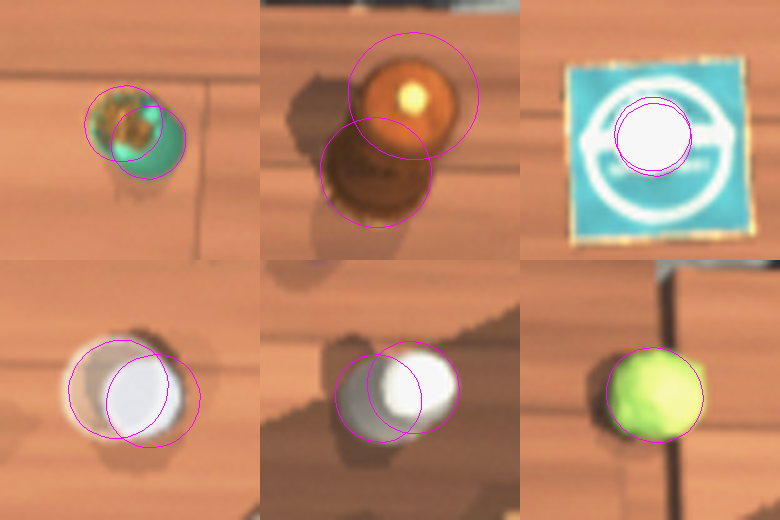

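View pics/ov_side.png

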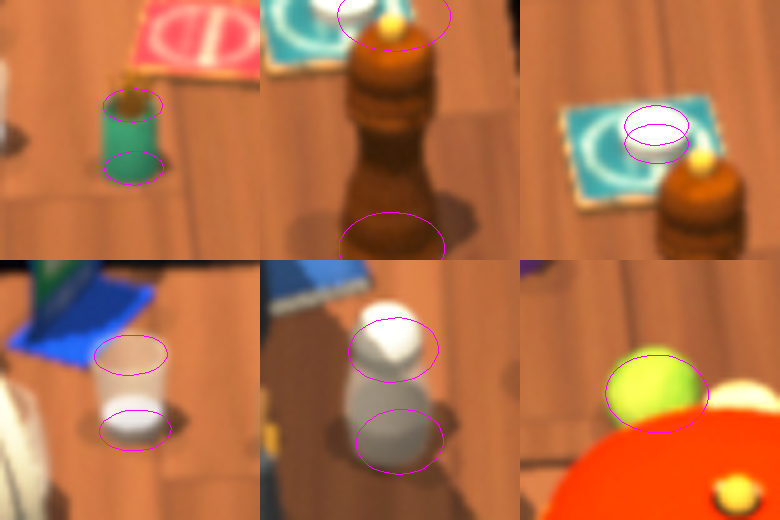

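Overlays: pot, mill base, tealight and lime fit. The glass needs about +4 mm in y, so (0.3325, 0.299). The salt needs about −3.5 mm in x, so (0.3195, −0.297). The row runs at 4.5°, and I'll keep tool y along the row's x axis throughout.

```bash
cat >> h.py <<'E'
def mv(*tg):
    o=sensors.get_obs(); r=Ro.from_quat(o['ee_rot']); p=np.array(o['position']); a=np.radians(4.5)
    yv=np.array([np.cos(a),np.sin(a),0]); z=np.array([0,0,-1.]); W=Ro.from_matrix(np.c_[np.cross(yv,z),yv,z])
    print('t',round(o['clock'],2),'p',np.round(p,4),'turn',np.round((r.inv()*W).as_rotvec(),3),'w',round(o['grip_width'],3),'gf',np.round(o['grasp_force'],1),'F',np.round(o['ft_force'],1))
    for t in tg: print(t,'->',np.round(r.inv().apply(np.array(t)-p),4))
E
python3 -m inch '[[[0.25,-0.28,0,0,0,-0.7,-1],[0.445,-0.503,0.03,0,0,-1.23,-1],[0.445,-0.503,0.03,0,0,-1.23,-1],[0.445,-0.503,0.03,0,0,-1.23,-1],[0.445,-0.503,0.03,0,0,-1.23,-1],[0.445,-0.503,0.03,0,0,-1.23,-1],[0.445,-0.503,0.03,0,0,-1.23,-1],[0.445,-0.503,0.03,0,0,-1.23,-1],[0.445,-0.503,0.03,0,0,-1.23,-0.4],[0.445,-0.503,0.03,0,0,-1.23,-0.4]]]' 20
python3 -c "
from h import *
mv((.4558,.0694,.12),(.4558,.0694,.029))"
```

```text
clock: 1.9
position: [0.4046, -0.0931, 0.2269]
ee_rot: [0.679, 0.734, -0.0, 0.001]
ft_force: [1.4, -0.5, -0.2]
grip_width: 0.702
grasp_force: 0.0
t 1.9 p [ 0.4046 -0.0931  0.2269] turn [ 0.001  0.001 -0.   ] w 0.702 gf 0.0 F [ 1.4 -0.5 -0.2]
(0.4558, 0.0694, 0.12) -> [0.1582 0.0636 0.1068]
(0.4558, 0.0694, 0.029) -> [0.1583 0.0635 0.1978]
```

```bash

python3 -m inch '[[[0.158,0.0635,0.07,0,0,0,-0.4],[0.158,0.0635,0.107,0,0,0,-0.4],[0.158,0.0635,0.107,0,0,0,-0.4],[0.158,0.0635,0.107,0,0,0,-0.4],[0.158,0.0635,0.107,0,0,0,-0.4],[0.158,0.0635,0.107,0,0,0,-0.4],[0.158,0.0635,0.107,0,0,0,-0.4]]]' >/dev/null
python3 -c "
from h import *
snap('top','t1.png')
mv((.4558,.0694,.029))"
```

```text
t 2.65 p [0.456  0.0661 0.1204] turn [ 0.001  0.001 -0.003] w 0.695 gf 0.0 F [0.  0.4 0.5]
(0.4558, 0.0694, 0.029) -> [ 0.0034 -0.0001  0.0914]
```

```bash

python3 -m inch '[[[0.002,0,0.04,0,0,0,-0.4],[0.002,0,0.08,0,0,0,-0.4],[0.002,0,0.08,0,0,0,-0.4],[0.002,0,0.08,0,0,0,-0.4]]]' >/dev/null
python3 -c "
from h import *
mv((.4558,.0694,.029))"
```

```text
t 3.05 p [0.4557 0.0687 0.0408] turn [ 0.     0.    -0.003] w 0.699 gf 0.0 F [ 0.3 -0.4  0.4]
(0.4558, 0.0694, 0.029) -> [0.0007 0.0002 0.0118]
```

```bash

python3 -m inch '[[[0.0005,0,0.012,0,0,0,-0.4],[0.0005,0,0.012,0,0,0,-0.4],[0.0005,0,0.012,0,0,0,0.4],[0.0005,0,0.012,0,0,0,0.4],[0.0005,0,0.012,0,0,0,0.4],[0.0005,0,0.012,0,0,0,0.4],[0.0005,0,0.012,0,0,0,0.4]]]' 20
python3 -c "
from h import *
mv((.4938,.4099,.12))"
```

```text
clock: 3.75
position: [0.4558, 0.0698, 0.0284]
ee_rot: [0.679, 0.734, 0.0, 0.001]
ft_force: [-1.4, -0.5, 6.0]
grip_width: 0.435
grasp_force: 19.5
t 3.75 p [0.4558 0.0698 0.0284] turn [ 0.001  0.001 -0.002] w 0.435 gf 19.5 F [-1.4 -0.5  6. ]
(0.4938, 0.4099, 0.12) -> [ 0.3361  0.0641 -0.0917]
```

```bash

python3 -m inch '[[[0,0,-0.05,0,0,0,0.4],[0,0,-0.12,0,0,0,0.4],[0.05,0.01,-0.12,0,0,0,0.4],[0.336,0.064,-0.12,0,0,0,0.4],[0.336,0.064,-0.12,0,0,0,0.4],[0.336,0.064,-0.12,0,0,0,0.4],[0.336,0.064,-0.12,0,0,0,0.4],[0.336,0.064,-0.12,0,0,0,0.4],[0.336,0.064,-0.12,0,0,0,0.4],[0.336,0.064,-0.12,0,0,0,0.4]]]' >/dev/null
python3 -m inch '[[[0,0,0.03,0,0,0,0.4],[0,0,0.07,0,0,0,0.4],[0,0,0.07,0,0,0,0.4],[0,0,0.07,0,0,0,0.4],[0,0,0.07,0,0,0,0.4]]]' >/dev/null
python3 -c "
from h import *
mv((.4938,.4099,.029))"
```

```text
t 5.25 p [0.4941 0.4105 0.0801] turn [ 0.002 -0.002 -0.002] w 0.432 gf 20.7 F [0.7 0.3 0.2]
(0.4938, 0.4099, 0.029) -> [-0.0007 -0.0005  0.0511]
```

```bash

python3 -m inch '[[[-0.001,-0.0005,0.03,0,0,0,0.4],[-0.001,-0.0005,0.048,0,0,0,0.4],[-0.001,-0.0005,0.051,0,0,0,0.4],[-0.001,-0.0005,0.051,0,0,0,0.4],[-0.001,-0.0005,0.051,0,0,0,0.4]]]'
python3 -m inch '[[[0,0,0,0,0,0,-0.3],[0,0,0,0,0,0,-0.3],[0,0,0,0,0,0,-0.3],[0,0,-0.05,0,0,0,-0.3],[0,0,-0.1,0,0,0,-0.3],[0,0,-0.14,0,0,0,-0.3],[0,0,-0.14,0,0,0,-0.3],[0,0,-0.14,0,0,0,-0.3]]]'
python3 -c "
from h import *
mv((.3325,.299,.17),(.3325,.299,.035))"
```

```text
clock: 5.75
position: [0.4932, 0.409, 0.0274]
ee_rot: [0.679, 0.734, 0.0, 0.0]
ft_force: [-0.0, -0.1, 0.5]
grip_width: 0.432
grasp_force: 22.0
clock: 6.55
position: [0.4932, 0.409, 0.1675]
ee_rot: [0.679, 0.734, 0.001, 0.0]
ft_force: [0.9, 0.6, -0.0]
grip_width: 0.651
grasp_force: 0.0
t 6.55 p [0.4932 0.409  0.1675] turn [ 0.002 -0.001 -0.002] w 0.651 gf 0.0 F [ 0.9  0.6 -0. ]
(0.3325, 0.299, 0.17) -> [-0.0973 -0.1687 -0.0029]
(0.3325, 0.299, 0.035) -> [-0.0974 -0.1689  0.1321]
```

```bash

python3 -m inch '[[[-0.0975,-0.169,0,0,0,0,-0.75],[-0.0975,-0.169,0,0,0,0,-0.75],[-0.0975,-0.169,0,0,0,0,-0.75],[-0.0975,-0.169,0,0,0,0,-0.75],[-0.0975,-0.169,0,0,0,0,-0.75],[-0.0975,-0.169,0,0,0,0,-0.75],[-0.0975,-0.169,0,0,0,0,-0.75],[-0.0975,-0.169,0,0,0,0,-0.75]]]' >/dev/null
python3 - <<'E'
from h import *
mv((.3325,.299,.035))
a=snap('top');b=snap('side')
def tile(im,n,c,rings):
    ctr=proj(c,n)[0].astype(int); h=28
    t=cv2.resize(im[ctr[1]-h:ctr[1]+h,ctr[0]-h:ctr[0]+h],(364,364),interpolation=cv2.INTER_CUBIC); th=np.linspace(0,6.283,40)
    for r,z in rings:
        p=proj(np.c_[c[0]+r*np.cos(th),c[1]+r*np.sin(th),0*th+z],n); cv2.polylines(t,[((p-ctr+h+.5)*6.5).astype(int)],True,(255,0,255),1)
    return t
R=[(.019,.009),(.019,.023)];G=[(.021,0),(.0245,.059)]
cv2.imwrite('pics/v1.png',np.vstack([np.hstack([tile(a,'top',(.4938,.4099,.01),R),tile(b,'side',(.4938,.4099,.01),R)]),np.hstack([tile(a,'top',(.3325,.299,.03),G),tile(b,'side',(.3325,.299,.03),G)])])[:600])
E
```

```text
t 7.35 p [0.3323 0.2992 0.1663] turn [-0.002 -0.002 -0.002] w 0.878 gf 0.0 F [-0.   0.5 -0.6]
(0.3325, 0.299, 0.035) -> [-0.0004  0.0004  0.1313]
```

View pics/v1.png

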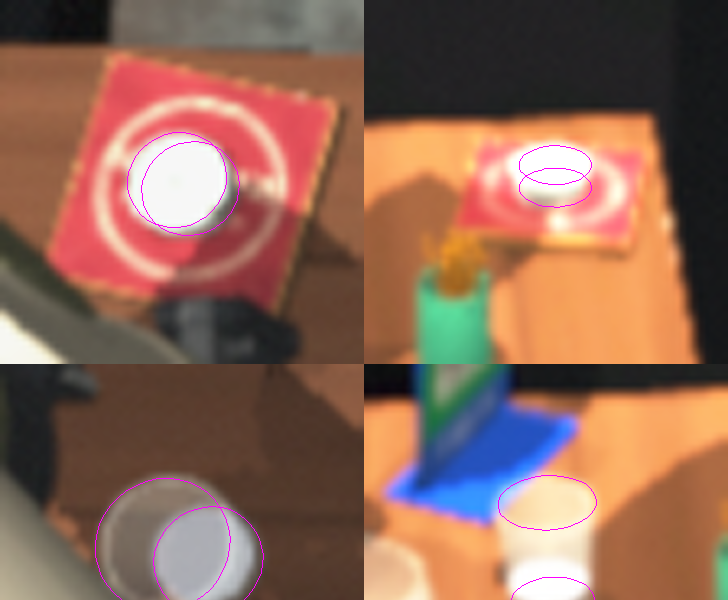

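Tealight is centred on the red coaster in both views, and the glass fits its rings. Now I'll grasp the glass.

```bash

python3 -m inch '[[[0,0,0.05,0,0,0,-0.75],[0,0.0003,0.1,0,0,0,-0.75],[0,0.0003,0.131,0,0,0,-0.75],[0,0.0003,0.131,0,0,0,-0.75],[0,0.0003,0.131,0,0,0,-0.75],[0,0.0003,0.131,0,0,0,-0.75]]]' 25
python3 -m inch '[[[0,0,0,0,0,0,0.2],[0,0,0,0,0,0,0.2],[0,0,0,0,0,0,0.2],[0,0,0,0,0,0,0.2],[0,0,0,0,0,0,0.2],[0,0,0,0,0,0,0.2]]]' 
python3 -c "
from h import *
mv((.451,.0675,.12))"
```

```text
clock: 8.05
position: [0.3331, 0.2997, 0.0373]
ee_rot: [0.679, 0.734, 0.001, 0.0]
ft_force: [0.0, 0.8, 0.2]
grip_width: 0.877
grasp_force: 0.0
clock: 8.65
position: [0.3331, 0.299, 0.037]
ee_rot: [0.679, 0.734, 0.001, 0.001]
ft_force: [-1.4, -2.0, 12.9]
grip_width: 0.553
grasp_force: 23.8
t 8.65 p [0.3331 0.299  0.037 ] turn [ 0.002 -0.    -0.002] w 0.553 gf 23.8 F [-1.4 -2.  12.9]
(0.451, 0.0675, 0.12) -> [-0.2398  0.1    -0.0828]
```

```bash

python3 -m inch '[[[0,0,-0.05,0,0,0,0.2],[0,0,-0.13,0,0,0,0.2],[-0.05,0.02,-0.13,0,0,0,0.2],[-0.24,0.1,-0.13,0,0,0,0.2],[-0.24,0.1,-0.13,0,0,0,0.2],[-0.24,0.1,-0.13,0,0,0,0.2],[-0.24,0.1,-0.13,0,0,0,0.2],[-0.24,0.1,-0.13,0,0,0,0.2],[-0.24,0.1,-0.13,0,0,0,0.2],[-0.24,0.1,-0.13,0,0,0,0.2]]]' >/dev/null
python3 -m inch '[[[0,0,0.03,0,0,0,0.2],[0,0,0.07,0,0,0,0.2],[0,0,0.07,0,0,0,0.2],[0,0,0.07,0,0,0,0.2],[0,0,0.07,0,0,0,0.2]]]' >/dev/null
python3 - <<'E'
from h import *
mv((.451,.0675,.046))
E
```

```text
t 10.15 p [0.4512 0.0679 0.0975] turn [ 0.002  0.    -0.   ] w 0.557 gf 26.4 F [-0.1  0.5 -0.3]
(0.451, 0.0675, 0.046) -> [-0.0004 -0.0004  0.0515]
```

```bash

python3 -m inch '[[[0,0,0.03,0,0,0,0.2],[-0.0004,-0.0004,0.048,0,0,0,0.2],[-0.0004,-0.0004,0.0515,0,0,0,0.2],[-0.0004,-0.0004,0.0515,0,0,0,0.2],[-0.0004,-0.0004,0.0515,0,0,0,0.2]]]'
python3 - <<'E'
from h import *
mv((.451,.0675,.046))
def tile(im,n,c,rings,h=28):
    ctr=proj(c,n)[0].astype(int)
    t=cv2.resize(im[ctr[1]-h:ctr[1]+h,ctr[0]-h:ctr[0]+h],(390,390),interpolation=cv2.INTER_CUBIC); th=np.linspace(0,6.283,40)
    for r,z in rings:
        p=proj(np.c_[c[0]+r*np.cos(th),c[1]+r*np.sin(th),0*th+z],n); cv2.polylines(t,[((p-ctr+h+.5)*195/h).astype(int)],True,(255,0,255),1)
    return t
G=[(.021,.009),(.0245,.068)]
cv2.imwrite('pics/v2.png',np.hstack([tile(snap(n),n,(.451,.0675,.03),G) for n in('top','side')]))
E
```

```text
clock: 10.65
position: [0.4512, 0.0668, 0.0457]
ee_rot: [0.679, 0.734, 0.001, 0.001]
ft_force: [0.8, -0.2, 0.8]
grip_width: 0.551
grasp_force: 26.5
t 10.65 p [0.4512 0.0668 0.0457] turn [ 0.003  0.    -0.001] w 0.551 gf 26.5 F [ 0.8 -0.2  0.8]
(0.451, 0.0675, 0.046) -> [ 0.0007 -0.0001 -0.0003]
```

View pics/v2.png

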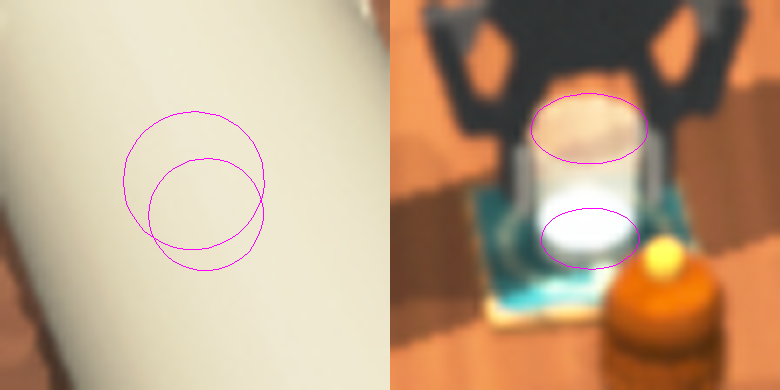

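The glass stands within about 1 mm of its target rings on the coaster. I'll release it and go on to the salt.

```bash

python3 -m inch '[[[0.0005,0,0.0008,0,0,0,0.2],[0.0005,0,0.0008,0,0,0,-0.5],[0.0005,0,0.0008,0,0,0,-0.5],[0.0005,0,0.0008,0,0,0,-0.5],[0,0,-0.04,0,0,0,-0.5],[0,0,-0.09,0,0,0,-0.5],[0,0,-0.14,0,0,0,-0.5],[0,0,-0.19,0,0,0,-0.5],[0,0,-0.2,0,0,0,-0.5],[0,0,-0.2,0,0,0,-0.5]]]'
python3 - <<'E'
from h import *
mv((.3195,-.297,.24))
E
```

```text
clock: 11.75
position: [0.4509, 0.0666, 0.2457]
ee_rot: [0.679, 0.734, 0.001, 0.002]
ft_force: [0.8, 0.2, -0.3]
grip_width: 0.75
grasp_force: 0.0
t 11.75 p [0.4509 0.0666 0.2457] turn [ 0.004  0.001 -0.002] w 0.75 gf 0.0 F [ 0.8  0.2 -0.3]
(0.3195, -0.297, 0.24) -> [-0.3524 -0.1588  0.0055]
```

```bash

python3 -m inch '[[[-0.3525,-0.159,0.005,0.003,0,0,-0.5],[-0.3525,-0.159,0.005,0.003,0,0,-0.5],[-0.3525,-0.159,0.005,0.003,0,0,-0.5],[-0.3525,-0.159,0.005,0.003,0,0,-0.5],[-0.3525,-0.159,0.005,0.003,0,0,-0.5],[-0.3525,-0.159,0.005,0.003,0,0,-0.5],[-0.3525,-0.159,0.005,0.003,0,0,-0.5],[-0.3525,-0.159,0.005,0.003,0,0,-0.5],[-0.3525,-0.159,0.005,0.003,0,0,-0.5],[-0.3525,-0.159,0.005,0.003,0,0,-0.5]]]' >/dev/null
python3 - <<'E'
from h import *
def tile(im,n,c,rings,h=28):
    ctr=proj(c,n)[0].astype(int)
    t=cv2.resize(im[ctr[1]-h:ctr[1]+h,ctr[0]-h:ctr[0]+h],(300,300),interpolation=cv2.INTER_CUBIC); th=np.linspace(0,6.283,40)
    for r,z in rings:
        p=proj(np.c_[c[0]+r*np.cos(th),c[1]+r*np.sin(th),0*th+z],n); cv2.polylines(t,[((p-ctr+h+.5)*150/h).astype(int)],True,(255,0,255),1)
    return t
G=[(.021,.009),(.0245,.068)];S=[(.022,0),(.022,.066)]
a=snap('top');b=snap('side')
cv2.imwrite('pics/v3.png',np.vstack([np.hstack([tile(im,n,(.451,.0675,.03),G),tile(im,n,(.3195,-.297,.03),S)]) for im,n in((a,'top'),(b,'side'))]))
mv((.3195,-.297,.046))
E
```

```text
t 12.85 p [ 0.3187 -0.296   0.2379] turn [-0.004 -0.002 -0.   ] w 0.751 gf 0.0 F [0.5 0.4 0.6]
(0.3195, -0.297, 0.046) -> [-0.0014  0.0015  0.1919]
```

View pics/v3.png

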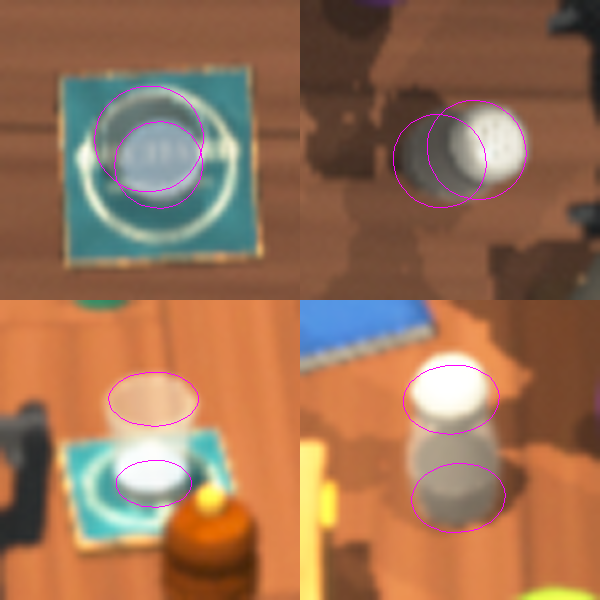

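The glass stands centred on the teal coaster. The salt rings fit to about 2 mm, so I'll use y −0.298.

```bash

python3 -m inch '[[[-0.002,0.001,0.05,-0.002,0,0,-0.5],[-0.002,0.001,0.1,-0.002,0,0,-0.5],[-0.002,0.001,0.15,-0.002,0,0,-0.5],[-0.002,0.001,0.192,-0.002,0,0,-0.5],[-0.002,0.001,0.192,-0.002,0,0,-0.5],[-0.002,0.001,0.192,-0.002,0,0,-0.5],[-0.002,0.001,0.192,-0.002,0,0,-0.5]]]' 25
python3 -m inch '[[[0,0,0,0,0,0,0.2],[0,0,0,0,0,0,0.2],[0,0,0,0,0,0,0.2],[0,0,0,0,0,0,0.2],[0,0,0,0,0,0,0.2],[0,0,0,0,0,0,0.2]]]' 
python3 -m inch '[[[0,0,-0.05,0,0,0,0.2],[0,0,-0.1,0,0,0,0.2],[0,0,-0.15,0,0,0,0.2],[0,0,-0.2,0,0,0,0.2],[0,0,-0.2,0,0,0,0.2],[0,0,-0.2,0,0,0,0.2],[0,0,-0.2,0,0,0,0.2]]]' 
python3 -c "
from h import *
mv((.4588,-.0322,.25))"
```

```text
clock: 13.55
position: [0.3207, -0.2998, 0.0494]
ee_rot: [0.679, 0.734, -0.0, 0.001]
ft_force: [0.3, -1.0, 0.6]
grip_width: 0.75
grasp_force: 0.0
clock: 14.15
position: [0.3204, -0.3001, 0.0491]
ee_rot: [0.679, 0.734, -0.0, 0.001]
ft_force: [-1.1, 1.9, 10.8]
grip_width: 0.461
grasp_force: 24.4
clock: 14.85
position: [0.3188, -0.2988, 0.2465]
ee_rot: [0.679, 0.734, -0.0, -0.001]
ft_force: [0.0, -1.0, -0.6]
grip_width: 0.457
grasp_force: 25.8
t 14.85 p [ 0.3188 -0.2988  0.2465] turn [-0.002 -0.001 -0.002] w 0.457 gf 25.8 F [ 0.  -1.  -0.6]
(0.4588, -0.0322, 0.25) -> [ 0.255   0.16   -0.0037]
```

```bash

python3 -m inch '[[[0.255,0.16,-0.004,0,0,0,0.2],[0.255,0.16,-0.004,0,0,0,0.2],[0.255,0.16,-0.004,0,0,0,0.2],[0.255,0.16,-0.004,0,0,0,0.2],[0.255,0.16,-0.004,0,0,0,0.2],[0.255,0.16,-0.004,0,0,0,0.2],[0.255,0.16,-0.004,0,0,0,0.2],[0.255,0.16,-0.004,0,0,0,0.2],[0.255,0.16,-0.004,0,0,0,0.2]]]' >/dev/null
python3 - <<'E'
from h import *
def tile(im,n,c,rings,h=45):
    ctr=proj(c,n)[0].astype(int)
    t=cv2.resize(im[ctr[1]-h:ctr[1]+h,ctr[0]-h:ctr[0]+h],(390,390),interpolation=cv2.INTER_CUBIC); th=np.linspace(0,6.283,40)
    for r,z in rings:
        p=proj(np.c_[c[0]+r*np.cos(th),c[1]+r*np.sin(th),0*th+z],n); cv2.polylines(t,[((p-ctr+h+.5)*195/h).astype(int)],True,(255,0,255),1)
    return t
o=sensors.get_obs()['position']; z=o[2]-.0491
cv2.imwrite('pics/v4.png',tile(snap('side'),'side',(o[0],o[1],z+.03),[(.022,z),(.022,z+.066)]))
mv((.4588,-.0322,.0495))
E
```

```text
t 15.8 p [ 0.4585 -0.0339  0.2502] turn [-0.003 -0.    -0.004] w 0.456 gf 25.8 F [ 0.   0.  -1.3]
(0.4588, -0.0322, 0.0495) -> [0.0017 0.0009 0.2007]
```

View pics/v4.png

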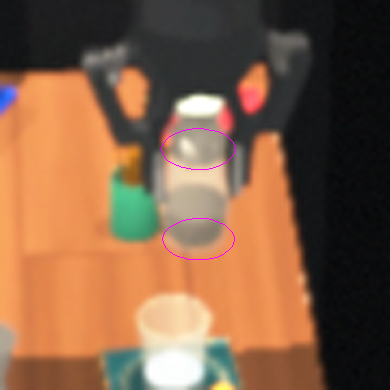

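The salt hangs upright in the jaws at about (197,170), clear of the glass.

```bash

python3 -m inch '[[[0.0005,0.0005,0.05,0,0,0,0.2],[0.0005,0.0005,0.1,0,0,0,0.2],[0.0005,0.0005,0.15,0,0,0,0.2],[0.0005,0.0005,0.17,0,0,0,0.2],[0.0005,0.0005,0.185,0,0,0,0.2],[0.0005,0.0005,0.19,0,0,0,0.2],[0.0005,0.0005,0.19,0,0,0,0.2],[0.0005,0.0005,0.19,0,0,0,0.2]]]'
python3 -c "
from h import *
mv((.4588,-.034,.0495))"
```

```text
clock: 16.6
position: [0.46, -0.0326, 0.0617]
ee_rot: [0.68, 0.734, -0.0, 0.0]
ft_force: [-1.0, -0.2, -0.8]
grip_width: 0.457
grasp_force: 25.8
t 16.6 p [ 0.46   -0.0326  0.0617] turn [ 0.     0.001 -0.002] w 0.457 gf 25.8 F [-1.  -0.2 -0.8]
(0.4588, -0.034, 0.0495) -> [-0.0013 -0.0013  0.0122]
```

```bash

python3 -m inch '[[[-0.001,-0.001,0.008,0,0,0,0.2],[-0.001,-0.001,0.0115,0,0,0,0.2],[-0.001,-0.001,0.0125,0,0,0,0.2],[-0.001,-0.001,0.0125,0,0,0,0.2],[-0.001,-0.001,0.0125,0,0,0,0.2]]]'
```

```text
clock: 17.1
position: [0.4588, -0.0332, 0.0491]
ee_rot: [0.679, 0.734, -0.001, -0.0]
ft_force: [-4.4, 0.2, 10.8]
grip_width: 0.459
grasp_force: 27.5
```

```bash

python3 -m inch '[[[0,0,-0.0005,0,0,0,0.2],[0,0,-0.0005,0,0,0,-0.4],[0,0,-0.0005,0,0,0,-0.4],[0,0,-0.0005,0,0,0,-0.4],[0,0,-0.05,0,0,0,-0.4],[0,0,-0.1,0,0,0,-0.4],[0,0,-0.15,0,0,0,-0.4],[0,0,-0.2,0,0,0,-0.4],[0,0,-0.2,0,0,0,-0.4],[0,0,-0.2,0,0,0,-0.4]]]'
python3 -c "
from h import *
mv((.4746,-.3877,.25))"
```

```text
clock: 18.1
position: [0.4593, -0.0332, 0.2493]
ee_rot: [0.679, 0.734, -0.0, 0.001]
ft_force: [-0.9, 0.5, -1.1]
grip_width: 0.704
grasp_force: 0.0
t 18.1 p [ 0.4593 -0.0332  0.2493] turn [ 0.001  0.001 -0.002] w 0.704 gf 0.0 F [-0.9  0.5 -1.1]
(0.4746, -0.3877, 0.25) -> [-3.546e-01 -1.190e-02 -3.000e-04]
```

```bash

python3 -m inch '[[[-0.3545,-0.012,0,0,0,0,-0.55],[-0.3545,-0.012,0,0,0,0,-0.55],[-0.3545,-0.012,0,0,0,0,-0.55],[-0.3545,-0.012,0,0,0,0,-0.55],[-0.3545,-0.012,0,0,0,0,-0.55],[-0.3545,-0.012,0,0,0,0,-0.55],[-0.3545,-0.012,0,0,0,0,-0.55],[-0.3545,-0.012,0,0,0,0,-0.55],[-0.3545,-0.012,0,0,0,0,-0.55],[-0.3545,-0.012,0,0,0,0,-0.55]]]' >/dev/null
python3 - <<'E'
from h import *
def tile(im,n,c,rings,h=28):
    ctr=proj(c,n)[0].astype(int)
    t=cv2.resize(im[ctr[1]-h:ctr[1]+h,ctr[0]-h:ctr[0]+h],(300,300),interpolation=cv2.INTER_CUBIC); th=np.linspace(0,6.283,40)
    for r,z in rings:
        p=proj(np.c_[c[0]+r*np.cos(th),c[1]+r*np.sin(th),0*th+z],n); cv2.polylines(t,[((p-ctr+h+.5)*150/h).astype(int)],True,(255,0,255),1)
    return t
M=[(.029,0)];S=[(.022,0),(.022,.066),(.017,.07)]
a=snap('top');b=snap('side')
cv2.imwrite('pics/v5.png',np.vstack([np.hstack([tile(im,n,(.4588,-.0322,.03),S),tile(im,n,(.4667,-.1319,.03),M)]) for im,n in((a,'top'),(b,'side'))]))
mv((.4746,-.3877,.024))
E
```

```text
t 19.2 p [ 0.4746 -0.3856  0.2482] turn [-0.001 -0.001  0.001] w 0.775 gf 0.0 F [-0.5 -0.   0.4]
(0.4746, -0.3877, 0.024) -> [-2.300e-03  1.000e-04  2.242e-01]
```

View pics/v5.png

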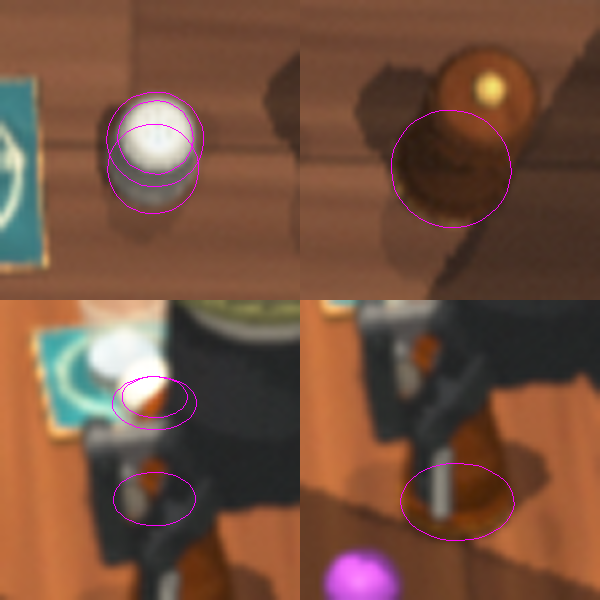

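Salt stands within about 1 mm of its target, and the mill is unmoved. Now the lime.

```bash

python3 -m inch '[[[-0.001,0,0.05,0,0,0,-0.55],[-0.001,0,0.1,0,0,0,-0.55],[-0.001,0,0.15,0,0,0,-0.55],[-0.001,0,0.19,0,0,0,-0.55],[-0.001,0,0.215,0,0,0,-0.55],[-0.001,0,0.222,0,0,0,-0.55],[-0.001,0,0.222,0,0,0,-0.55],[-0.001,0,0.222,0,0,0,-0.55]]]' 20
python3 -m inch '[[[0,0,0,0,0,0,0.2],[0,0,0,0,0,0,0.2],[0,0,0,0,0,0,0.2],[0,0,0,0,0,0,0.2],[0,0,0,0,0,0,0.2],[0,0,0,0,0,0,0.2]]]' 
python3 -m inch '[[[0,0,-0.05,0,0,0,0.2],[0,0,-0.1,0,0,0,0.2],[0,0,-0.15,0,0,0,0.2],[0,0,-0.2,0,0,0,0.2],[0,0,-0.23,0,0,0,0.2],[0,0,-0.23,0,0,0,0.2],[0,0,-0.23,0,0,0,0.2],[0,0,-0.23,0,0,0,0.2]]]' 
python3 -c "
from h import *
mv((.4432,.1672,.25))"
```

```text
clock: 20.0
position: [0.4751, -0.3887, 0.0284]
ee_rot: [0.679, 0.734, -0.0, 0.001]
ft_force: [1.0, -0.5, -0.6]
grip_width: 0.777
grasp_force: 0.0
clock: 20.6
position: [0.475, -0.3891, 0.0285]
ee_rot: [0.679, 0.734, -0.0, 0.001]
ft_force: [-0.6, 1.3, 7.2]
grip_width: 0.499
grasp_force: 19.5
clock: 21.4
position: [0.4736, -0.3882, 0.2554]
ee_rot: [0.679, 0.734, -0.0, -0.001]
ft_force: [0.3, -0.3, -1.0]
grip_width: 0.501
grasp_force: 20.8
t 21.4 p [ 0.4736 -0.3882  0.2554] turn [-0.002 -0.001 -0.002] w 0.501 gf 20.8 F [ 0.3 -0.3 -1. ]
(0.4432, 0.1672, 0.25) -> [0.5561 0.0124 0.0059]
```

```bash

python3 -m inch '[[[0.555,0.0125,0,0,0,0,0.2],[0.555,0.0125,0,0,0,0,0.2],[0.555,0.0125,0,0,0,0,0.2],[0.555,0.0125,0,0,0,0,0.2],[0.555,0.0125,0,0,0,0,0.2],[0.555,0.0125,0,0,0,0,0.2],[0.555,0.0125,0,0,0,0,0.2],[0.555,0.0125,0,0,0,0,0.2],[0.555,0.0125,0,0,0,0,0.2],[0.555,0.0125,0,0,0,0,0.2]]]' >/dev/null
python3 -c "
from h import *
mv((.4432,.1672,.25))"
```

```text
t 22.4 p [0.4458 0.1124 0.2556] turn [-0.002  0.001 -0.002] w 0.503 gf 20.8 F [ 1.4 -0.   0.3]
(0.4432, 0.1672, 0.25) -> [0.0549 0.0016 0.0055]
```

```bash

python3 -m inch '[[[0.055,0.0015,0.03,0,0,0,0.2],[0.055,0.0015,0.06,0,0,0,0.2],[0.055,0.0015,0.1,0,0,0,0.2],[0.055,0.0015,0.15,0,0,0,0.2],[0.055,0.0015,0.19,0,0,0,0.2],[0.055,0.0015,0.205,0,0,0,0.2],[0.055,0.0015,0.21,0,0,0,0.2],[0.055,0.0015,0.21,0,0,0,0.2]]]' >/dev/null
python3 - <<'E'
from h import *
def tile(im,n,c,rings,h=28):
    ctr=proj(c,n)[0].astype(int)
    t=cv2.resize(im[ctr[1]-h:ctr[1]+h,ctr[0]-h:ctr[0]+h],(390,390),interpolation=cv2.INTER_CUBIC); th=np.linspace(0,6.283,40)
    for r,z in rings:
        p=proj(np.c_[c[0]+r*np.cos(th),c[1]+r*np.sin(th),0*th+z],n); cv2.polylines(t,[((p-ctr+h+.5)*195/h).astype(int)],True,(255,0,255),1)
    return t
o=sensors.get_obs()['position']
cv2.imwrite('pics/v6.png',tile(snap('side'),'side',(o[0],o[1],o[2]-.0045),[(.024,o[2]-.0045)]))
mv((.4432,.1672,.0285))
E
```

```text
t 23.25 p [0.4449 0.1661 0.0478] turn [ 0.001 -0.    -0.002] w 0.5 gf 20.8 F [-0.  -0.6 -0.3]
(0.4432, 0.1672, 0.0285) -> [ 0.0012 -0.0016  0.0193]
```

View pics/v6.png

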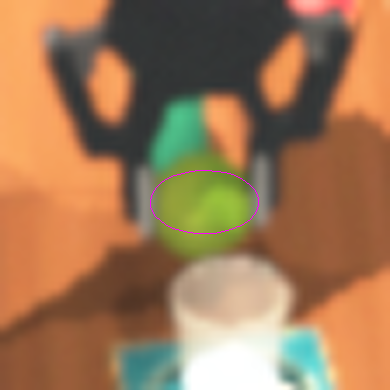

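The lime sits centred in the jaws at (203,203). I'll lower and release it.

```bash

python3 -m inch '[[[0.001,-0.0015,0.015,0,0,0,0.2],[0.001,-0.0015,0.0185,0,0,0,0.2],[0.001,-0.0015,0.0195,0,0,0,0.2],[0.001,-0.0015,0.0195,0,0,0,0.2],[0.001,-0.0015,0.0195,0,0,0,0.2]]]'
python3 -m inch '[[[0,0,0,0,0,0,0.05],[0,0,0,0,0,0,-0.05],[0,0,0,0,0,0,-0.4],[0,0,0,0,0,0,-0.4],[0,0,0,0,0,0,-0.4],[0,0,-0.05,0,0,0,-0.4],[0,0,-0.1,0,0,0,-0.4],[0,0,-0.15,0,0,0,-0.4],[0,0,-0.2,0,0,0,-0.4],[0,0,-0.22,0,0,0,-0.4]]]'
python3 -m inch '[[[0,-0.05,0,0,0,0,-0.4],[-0.35,-0.1,0,0,0,0,-0.4],[-0.35,-0.1,0,0,0,0,-0.4],[-0.35,-0.1,0,0,0,0,-0.4],[-0.35,-0.1,0,0,0,0,-0.4],[-0.35,-0.1,0,0,0,0,-0.4],[-0.35,-0.1,0,0,0,0,-0.4],[-0.35,-0.1,0,0,0,0,-0.4],[-0.35,-0.1,0,0,0,0,-0.4],[-0.35,-0.1,0,0,0,0,-0.4]]]'
python3 - <<'E'
from h import *
a=snap('top');b=snap('side')
o=np.array([.451,.0675]);t=np.radians(4.5);y=np.array([-np.sin(t),np.cos(t)]);th=np.linspace(0,6.283,40)
L=[(o,.021,.009),(o-.1*y,.022,0),(o+.1*y,.0245,.024),(o+.2*y,.019,0),(o-.2*y,.029,0),((.4938,.4099),.019,.009)]
out=[]
for im,n,(x0,y0,w,h) in((a,'top',(120,190,260,100)),(b,'side',(260,150,130,150))):
    s=3 if n=='top' else 2; im=cv2.resize(im[y0:y0+h,x0:x0+w],None,fx=s,fy=s,interpolation=cv2.INTER_CUBIC)
    for c,r,z in L:
        p=proj(np.c_[c[0]+r*np.cos(th),c[1]+r*np.sin(th),0*th+z],n); cv2.polylines(im,[((p-(x0,y0)+.5)*s).astype(int)],True,(255,0,255),1)
    out.append(im)
F=np.zeros((600,780,3),np.uint8); F[:300,:780]=out[0]; F[300:,:260]=out[1]
lime=cv2.inRange(cv2.cvtColor(a,cv2.COLOR_BGR2HSV),(28,90,40),(50,255,255)); lime[:,:205]=0; lime[:,280:]=0; lime[:190]=0;lime[280:]=0
c=max(cv2.findContours(lime,0,1)[0],key=cv2.contourArea); x,yy,w,h=cv2.boundingRect(c); print('lime',plane((x+w/2-.5,yy+h/2-.5),.024,'top')[0], o+.1*y)
cv2.imwrite('pics/v7.png',F); mv()
E
```

```text
clock: 23.75
position: [0.4427, 0.1665, 0.0279]
ee_rot: [0.679, 0.734, -0.001, 0.0]
ft_force: [-5.8, -3.0, 15.2]
grip_width: 0.502
grasp_force: 21.4
clock: 24.75
position: [0.4438, 0.1676, 0.2514]
ee_rot: [0.679, 0.734, 0.002, 0.002]
ft_force: [1.6, -0.3, -0.7]
grip_width: 0.7
grasp_force: 0.0
clock: 25.75
position: [0.3695, -0.1909, 0.2467]
ee_rot: [0.68, 0.733, -0.0, -0.001]
ft_force: [0.3, 0.2, 0.3]
grip_width: 0.699
grasp_force: 0.0
lime [0.44226822 0.16683654 0.024     ] [0.44315409 0.16719173]
t 25.85 p [ 0.3701 -0.189   0.247 ] turn [-0.001 -0.    -0.   ] w 0.699 gf 0.0 F [ 1.1 -0.5  0.4]
```

View pics/v7.png

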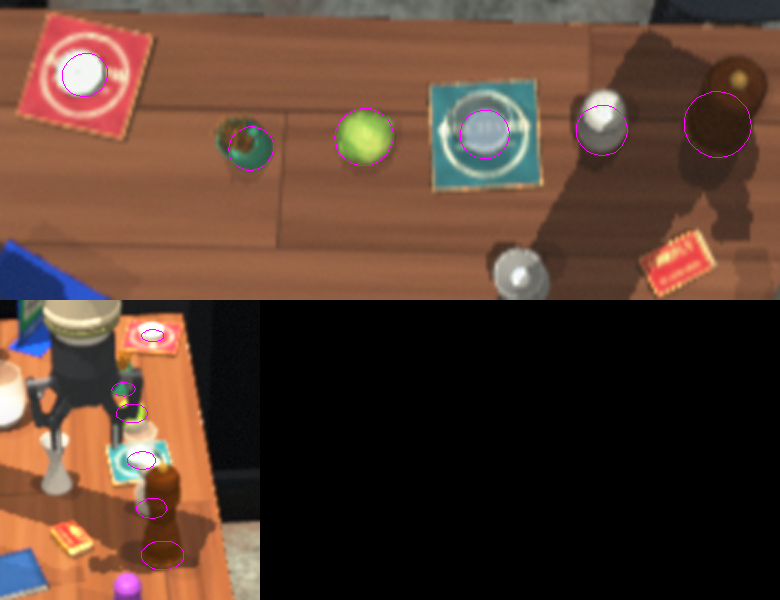

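All objects stand on their target rings: tealight (84,74), pot (250,148), lime (364,136), glass (485,134), salt (601,130) and mill (717,125). The arm is clear, so I'm handing in.

```bash
python3 -c "
from h import *
print(order.hand_in())"
```

```text
the job is handed in; nothing more can be done
None
```

I handed the job in at about 26 s: the tealight is on the spare coaster, the glass is on the freed coaster, and the salt and lime are at their halfway points, each within about 1–2 mm in the final camera check, with the mill and pot still in place.

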